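# Lock a printing block in its inking jig

### The arm

A 6-joint arm with a two-finger parallel gripper is mounted at the origin on the work surface. World frame = base frame: x ahead of the robot, y to its left, z up, the work surface at z = 0. Lengths are in mm, angles in degrees, forces in N, time in s.
With the tool pointing down it reaches from about 300 to 850 mm from the base axis. Payload 4.2 kg.
Tool frame: the origin (TCP) lies at the very end of the fingers, on their centre line; the grasp point (between the pads) lies 19 mm behind it; z points along the fingers, y is the line along which they close (so a half turn about z gives the same grasp; the last joint's range is limited). The gripper opens to 91 mm and grips with 3 to 60 N. Pads are 32 mm wide; open, the fingers measure 118 mm over their backs; the gripper's body (76 mm by 178 mm) begins 60 mm behind the grasp point.
Start: joints at [64.859, 18.312, 89.639, -0, 72.044, -1.146], TCP at [233.837, 525.324, 191.776] pointing down, gripper open.
Joint ranges: [-177.97, 177.97], [-48.28, 115.42], [12.27, 149.76], [-77.06, 257.06], [2.81, 150.46], [-146.56, 146.56]. Speed limits (degrees/s): [147.25, 147.25, 180, 180, 180, 180].

### API

Orientations are given as [roll, pitch, yaw] about the fixed x, y, z axes, in that order (R = Rz(yaw) Ry(pitch) Rx(roll)).
In Python, from workcell import env, eyes gives the robot as it stands.
- The arm moves only by the tool send_rows, never from a script. Its argument "targets" is text: rows parted by semicolons, each of 7 numbers parted by spaces: the shift along the tool's x, y, z in m, then the turn, a rotation vector about the tool's x, y, z in degrees, then the opening in per cent of the stroke, from 0 (shut) to 100 (fully open). A call has 1 to 12 rows; each row is the pose to reach, as a shift and turn from the pose commanded when the call began, along the tool's axes at that moment; what a row does not reach only later rows make up. A row lasts 1/12 s, in which the tool goes at most 41.7 mm and 7.16 degrees, less where a joint would pass 70% of its speed; a pose out of reach is approached as far as the arm can. A call with a gripper value outside its range is refused whole. The fingers move at their own pace and stop on an object; "grip_force" is the grip in N (left out, the last holds). Time passes only in rows, so rows that repeat a pose let the fingers close. It gives the time, the measured TCP pose, the force, the opening and the grip force at its end, in the units of the state.
- env.state(): the state, without advancing time (a new reading comes with each control period).
- eyes.grab_frame(name): name is "side" or "top" or "wrist"; returns a dict with "image" (480x640x3 uint8, blue, green, red), "fovy" (degrees; the focal length in pixels is half the picture's height over the tangent of half this angle, whatever the lens; pixels are square), "cx", "cy" (the principal point, pixels), "eye" and "attitude" of the camera in the world. Camera axes: x right, y up, looking along -z (the intrinsics and any distortion apply to the point x, -y, -z); pixel columns grow to the right and rows downward; lengths in mm; the calibration is good to about 2 mm. A picture is of the moment at which its call begins. There is no depth.
- env.job_done(): hands the job in; it is judged then, once.
The state is a dict: "time_s": time; "qpos": joint angles; "qvel": joint speeds; "effort": joint torques, N m; "ee_pos": TCP position; "ee_rot": TCP orientation; "force": force on the tool from outside, world axes, zero at the start; "torque": the same for the moment, N m; "gripper_width": finger opening in mm; "gripper_force": force on a finger pad.
Only numpy, scipy, OpenCV 4.12 (cv2) and the standard library are available. Lean on these libraries where they do the work, as an engineer would, in place of code of your own. Each camera call takes 0.05 s, during which the arm holds its last target. There are 200 camera calls.

### The job

Lock the printing block in the jig so that it can be inked: push the sliding jaw up until the block is squarely trapped against the fence, swing the latch's wire loop over the keeper, then press the latch lever over and fully down past centre, so that it stays down and holds the block tight. Leave the bottle, tin, jar and knife where they stand.

Things in the scene. Friction and masses are not known exactly. Their poses are not given: they have to be found in the camera images.
- jig: Fixed plywood board 330 x 240 x 18 mm carrying the clamping jig. Origin: centre of its underside. x is the way the jaw slides to clamp and the latch pulls; y to the left of that, z up. In this frame (mm) the latch lies along y = -55, lever pivot at x = 45, z = 44; the block's bay is around y = 45, fence face at x = 120. Fence, jaw and keeper have the same axes.
- block: Loose printing block, 110 (x) x 100 (y) x 23 mm, 0.2 to 0.4 kg, pale wood with a grey cut lino face, lying on the board between fence and jaw. Origin: centre of its underside. It starts not touching either and up to 0.1 rad askew.
- jaw_back (a point): Middle of the top edge of the jaw's back (the face to push, looking to jig -x). This wooden bar is 110 mm long in y, 30 mm tall above the board, 30 mm thick with its rubber facing: its pressing face is 30 mm ahead (+x). Beside it towards -y the jaw goes on as a low steel plate (top 8 mm above the board, 72 mm long in x) that carries the keeper.
- keeper: Dark steel hook, 26 mm wide (y) and 26 mm tall, on the jaw's steel plate; gives a few mm on a stiff spring. Origin: foot of its post on the face looking to -x. At the top a lip 4 mm thick (underside 22 mm above the origin) juts 7 mm from that face to -x. The loop's bar must drop past the lip's -x edge, then be pulled in +x against the post, under the lip.
- lever (a joint): Latch lever, rad: 0 closed, flat, pointing to jig +x; 1.57 upright; starts at 2.05 to 2.2, leaning towards the keeper (stop 2.25). Steel, 62 mm from its pivot, 22 mm wide, 5 mm thick. Stiff pivot (0.07 N m): stays where it is left. With the loop hooked and the jaw trapped pushing it over takes up to about 6 N near the tip; from somewhere below 0.6 rad it snaps down and stays.
- lever_tip (a point): End of the lever, 60 mm from the pivot, on the face that is uppermost when it is closed.
- lever_pivot (a point): Lever pivot axis (parallel to jig y), 26 mm above the board's top.
- loop (a joint): Wire loop against the lever, rad. Its axis, parallel to jig y, is on the lever 16 mm from the pivot. Direction of the loop from its axis, as an angle above jig +x, = lever + pi - loop. Starts at about 4.5 (stop 4.55), thrown back: pointing up and leaning to +x, away from the keeper. It swings easily, falls by its own weight once past upright and then hangs down on the jaw's plate.
- loop_bar (a point): Middle of the loop's crossbar, 85 mm from the loop's axis. Bar 6 mm thick; side wires 38 mm apart inside, 48 mm outside; the lever is shorter and passes between them. With the lever as it starts and the jaw trapped, the bar swung over comes down 8 to 11 mm clear of the lip; with the jaw 7 mm or more too far back it may land on the keeper.
- green_bottle: Bystander: green glass bottle, 56 mm across, 170 mm tall. Origin: centre of its underside.
- ink_tin: Bystander: steel ink tin, 92 mm across, 65 mm tall. Origin: centre of its underside.
- brown_jar: Bystander: small brown jar, 44 mm across, 75 mm tall. Origin: centre of its underside.
- ink_knife: Bystander: ink knife, wooden handle and steel blade, 215 mm long, lying on the bench. Origin: under its middle; the blade points to its x.
- jaw: Sliding jaw. Origin: on its rubber pressing face, at the board's top, at jig y = 0. In the jig's frame the origin's x is -40 mm with the jaw fully back, about 10 mm with the squared block trapped (18 mm at most). It starts 28 to 50 mm short of trapped. It stays where it is left; sliding it takes about 2 N, squaring the block with it up to about 10 N.
- fence (a point): Foot of the face that the block comes against, mid-length, on the fence: a wooden bar 26 x 116 x 30 mm (x, y, z) fixed on the board. That face looks to jig -x.
Mind the look-alikes: they are no part of the job. Of the things like the block, leave any that is blue, turquoise or yellow; of the rest the smaller one is meant.

How it is judged:
By the outcome, as a careful person would: the job done as asked, in the order asked, and still so for the second after the job is handed in, with the robot touching nothing.
It also fails if it takes over 58 s, if anything falls off the work surface, if the arm or the gripper's body presses on something with over 40 N, if the wrist force passes 120 N, or if a joint passes its speed limit or range.

## Working session

There is one attempt and no reset: what is moved stays moved. The work goes in short steps, Python scripts to look and compute and a tool call to move; the robot and the scene stay as the last step left them, time stands still between calls to the robot, and variables do not carry over. Pictures are saved under pics/ and viewed, at most 10 in all, crops included, and the job is handed in when it is done.

Besides the shell and the picture viewer there is one more tool, called after ">>>" as name(argument=value, ...) on one line, values as JSON. send_rows: Moves the arm, as the interface text tells. Its arguments: {"type":"object","properties":{"targets":{"type":"string"},"grip_force":{"type":"number"}},"required":["targets"]}

```bash
ls; mkdir -p pics; python3 - <<'E'
from workcell import env, eyes
import cv2
for n in ("top","side"):
    f=eyes.grab_frame(n); cv2.imwrite(f"pics/{n}0.png",f["image"]); print({k:v for k,v in f.items() if k!="image"})
print(env.state())
E
```

```text
pics
{'fovy': 51.953825592536575, 'cx': 320.91087752220983, 'cy': 241.25781503636293, 'eye': array([ 405.97564771,   14.13338674, 1082.45622631]), 'attitude': array([  6.37673562,  -1.13352237, -89.61410666])}
{'fovy': 45.25506588264474, 'cx': 325.42444088702086, 'cy': 230.64349976658002, 'eye': array([  383.36529712, -1064.94692919,   797.64015605]), 'attitude': array([55.49303488, -0.29915872, -7.14484243])}
{'time_s': 0.1, 'qpos': array([ 6.48587268e+01,  1.83463587e+01,  8.96987595e+01, -2.65898232e-03,
        7.20461906e+01, -1.14854226e+00]), 'qvel': array([-0.04568801, -0.08903113, -0.11070262,  0.00827348,  0.13863124,
       -0.02038395]), 'effort': array([ 1.19884386e-03, -4.13332736e+01, -2.32511401e+01,  7.29747419e-02,
        4.22488467e-02, -2.49164469e-05]), 'ee_pos': array([233.63340441, 524.85115493, 191.02508783]), 'ee_rot': array([-1.79908659e+02,  6.97448463e-04,  1.56008091e+02]), 'force': array([ 0.13156792, -0.32818215, -0.4717752 ]), 'torque': array([0.04129048, 0.01730243, 0.0472903 ]), 'gripper_force': 0.0, 'gripper_width': 91.21922432850143}
```

View pics/top0.png

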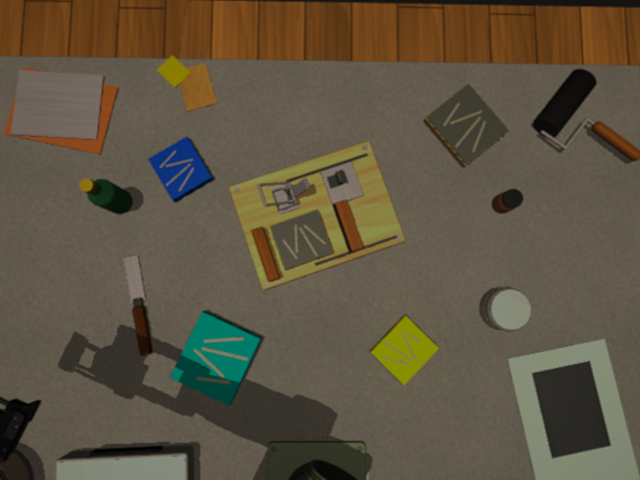

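View pics/side0.png

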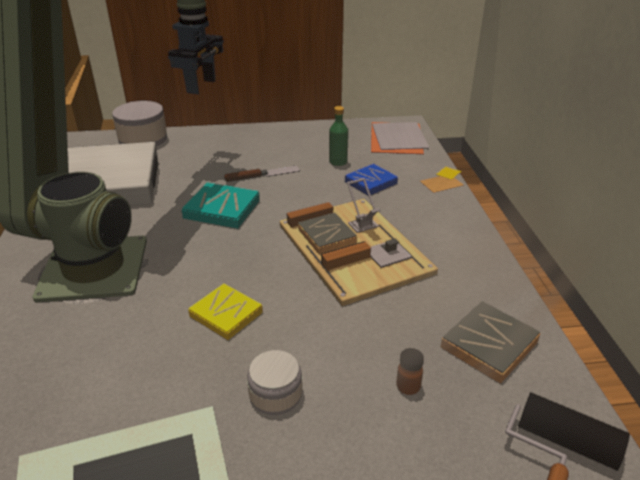

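The top view shows the jig at about (318,215), with the fence at (265,253), the jaw bar at (348,225), the keeper at (338,180) and the latch at (287,195). Jig +x points image-left (world +y). The pale block with the grey face is at (302,240). Next I'll measure the board.

```bash
cat > h.py <<'E'
import numpy as np, cv2
from scipy.spatial.transform import Rotation as R
from workcell import env, eyes
def cam(f):
    return np.array(f["eye"]), R.from_euler('xyz',f["attitude"],degrees=True).as_matrix(), 240/np.tan(np.radians(f["fovy"]/2)), f["cx"], f["cy"]
def ray(f,uv):
    e,A,F,cx,cy=cam(f); uv=np.atleast_2d(uv)
    d=np.c_[(uv[:,0]-cx)/F,-(uv[:,1]-cy)/F,-np.ones(len(uv))]@A.T
    return e,d
def plane(f,uv,z):
    e,d=ray(f,uv); return e+d*((z-e[2])/d[:,2])[:,None]
def proj(f,P):
    e,A,F,cx,cy=cam(f); c=(np.atleast_2d(P)-e)@A
    return np.c_[cx-F*c[:,0]/c[:,2], cy+F*c[:,1]/c[:,2]]
def grab(n,name=None):
    f=eyes.grab_frame(n)
    if name: cv2.imwrite(f"pics/{name}.png",f["image"])
    return f
E
cat > board.py <<'E'
from h import *
import json
f=grab("top"); im=f["image"]; hsv=cv2.cvtColor(im,cv2.COLOR_BGR2HSV)
print(hsv[280,272],hsv[150,350],hsv[230,390],hsv[225,345],hsv[250,265],hsv[245,285],hsv[330,500])
m=cv2.inRange(hsv,(12,70,70),(32,255,255)); 
roi=np.zeros_like(m); roi[130:300,215:415]=255; m&=roi
m=cv2.morphologyEx(m,cv2.MORPH_CLOSE,np.ones((15,15)))
c=max(cv2.findContours(m,0,2)[0],key=cv2.contourArea)
P=plane(f,c[:,0,:].astype(float),18)[:,:2].astype(np.float32)
r=cv2.minAreaRect(P); print(r); print(cv2.boxPoints(r))
E
python3 board.py
```

```text
[ 15 196  74] [ 23 146 140] [ 30 125 137] [ 13 209 123] [ 13 217 107] [ 20  71 100] [23 47 87]
((586.0928344726562, 3.7872314453125), (242.7693328857422, 332.2332458496094), 19.409135818481445)
[[ 416.40405  120.12587]
 [ 526.80896 -193.22646]
 [ 755.7816  -112.55141]
 [ 645.3767   200.80092]]
```

```bash
cat >> h.py <<'E'
C=np.array([586.1,3.8,0.]); a=np.radians(109.4)
J=np.array([[np.cos(a),-np.sin(a),0],[np.sin(a),np.cos(a),0],[0,0,1]])
def w(p): return C+np.atleast_2d(p)@J.T
def j(P): return (np.atleast_2d(P)-C)@J
E
cat > m.py <<'E'
from h import *
import sys
f=grab("top"); im=f["image"]; hsv=cv2.cvtColor(im,cv2.COLOR_BGR2HSV)
def blob(m,z,box):
    v,u=np.nonzero(m); p=j(plane(f,np.c_[u,v].astype(float),z)); k=(p[:,0]>box[0])&(p[:,0]<box[1])&(p[:,1]>box[2])&(p[:,1]<box[3])
    mm=np.zeros_like(m); mm[v[k],u[k]]=255
    c=max(cv2.findContours(cv2.morphologyEx(mm,cv2.MORPH_OPEN,np.ones((3,3))),0,2)[0],key=cv2.contourArea)
    q=j(plane(f,c[:,0].astype(float),z))[:,:2].astype(np.float32)
    return cv2.minAreaRect(q), q.min(0), q.max(0)
wood=cv2.inRange(hsv,(3,180,60),(17,255,255))
print("fence",blob(wood,48,(90,165,-30,115)))
print("jaw",blob(wood,48,(-120,-10,-30,115)))
grey=cv2.inRange(hsv,(0,0,30),(179,110,255))
print("block",blob(grey,41,(-60,125,-15,110)))
ths=2.12
ax=np.array([45+16*np.cos(ths),-55,44+16*np.sin(ths)])
pts=[(45,-55,44),(45+60*np.cos(ths),-55,44+60*np.sin(ths))]+[ax+85*np.array([np.cos(b),0,np.sin(b)]) for b in (0.7,0.8)]
uv=proj(f,w(pts)); print(uv)
cr=cv2.resize(im[130:300,220:420],None,fx=4,fy=4,interpolation=cv2.INTER_CUBIC)[:600]
cr=cv2.convertScaleAbs(cr,alpha=1.6)
for i,(u,v) in enumerate(uv): cv2.circle(cr,(int((u-220+.5)*4),int((v-130+.5)*4)),4,[(0,0,255),(255,0,255),(0,255,0),(255,255,0)][i],1)
cv2.imwrite(f"pics/{sys.argv[1]}.png",cr)
hs=[((118,200),0),((510,305),65),((508,200),75)]
for q,z in hs: print(plane(f,[q],z).round(), j(plane(f,[q],z)).round())
E
python3 m.py crop1
```

```text
fence (((131.86953735351562, 50.6276969909668), (25.26095962524414, 114.52302551269531), 0.05086073651909828), array([119.28023 ,  -6.628482], dtype=float32), array([144.54486, 107.88113], dtype=float32))
jaw (((-54.5367431640625, 50.360836029052734), (107.49414825439453, 26.01246452331543), 89.88968658447266), array([-67.56127 ,  -3.392288], dtype=float32), array([-41.504818, 104.1204  ], dtype=float32))
block (((50.67657470703125, 44.47962951660156), (108.48467254638672, 99.3186264038086), 0.5703951716423035), array([-3.6956768, -5.442085 ], dtype=float32), array([104.968056,  94.085365], dtype=float32))
[[288.48473698 194.17771892]
 [301.89448505 184.16089476]
 [260.00816737 196.09945978]
 [262.46224284 194.54291889]]
[[615. 444.   0.]] [[ 405. -173.    0.]]
[[ 391. -397.   65.]] [[-313.  317.   65.]]
[[ 609. -396.   75.]] [[-385.  111.   75.]]
```

View pics/crop1.png

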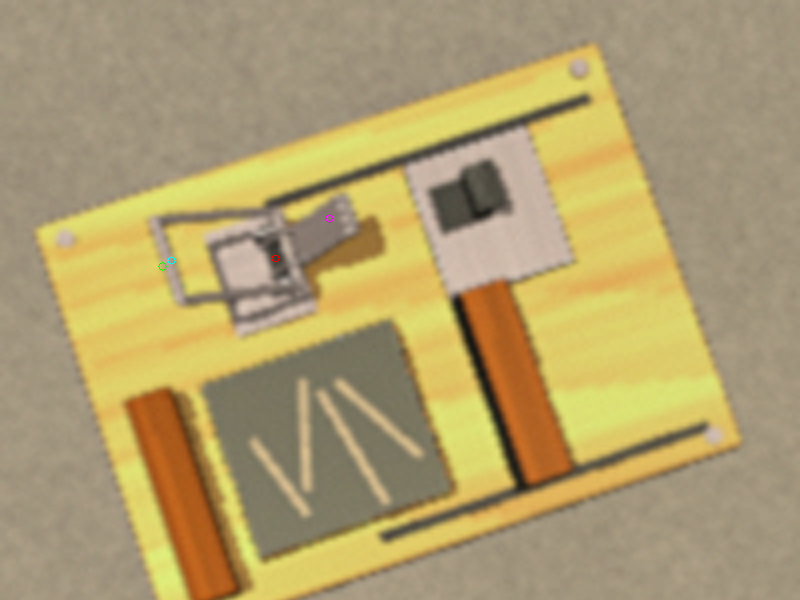

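The picture confirms the jig frame. The predicted pivot, lever tip and bar fall within about 3 mm of the real ones (crop bar at (168,262), tip at (345,212)). The jaw's back is at jig x≈-67 and its centre at y≈48, so it has about 48 mm to travel. The block is almost square.

>>> send_rows(targets="-0.042 -0.033 0 0 0 5 0;-0.084 -0.066 0 0 0 10 0;-0.126 -0.098 0 0 0 15 0;-0.168 -0.13 0 0 0 20 0;-0.21 -0.163 0 0 0 25 0;-0.252 -0.196 0 0 0 30 0;-0.294 -0.228 0 0 0 35 0;-0.336 -0.261 0 0 0 40 0;-0.378 -0.293 0 0 0 46.6 0;-0.42 -0.326 0 0 0 46.6 0;-0.462 -0.358 0 0 0 46.6 0;-0.504 -0.391 0 0 0 46.6 0")

```text
time_s: 1.2
ee_pos: [470.6, 82.6, 191.8]
ee_rot: [180.0, -0.0, 109.4]
force: [1.7, 0.9, -0.1]
gripper_width: 14.1
gripper_force: 0.0
```

```bash
cat > st.py <<'E'
from h import *
s=env.state(); p=s["ee_pos"]
print(s["time_s"],"world",p.round(1),"jig",j(p).round(1),"rpy",s["ee_rot"].round(2),"F jig",(s["force"]@J).round(2),"w",s["gripper_width"])
E
python3 st.py
```

```text
1.2 world [470.6  82.6 191.8] jig [[112.7  82.8 191.8]] rpy [ 1.7998e+02 -1.0000e-02  1.0939e+02] F jig [ 0.29 -1.9  -0.08] w 14.078959324199579
```

>>> send_rows(targets="-0.04 0.006 0 0 0 0 0;-0.08 0.012 0 0 0 0 0;-0.12 0.018 0 0 0 0 0;-0.16 0.024 0 0 0 0 0;-0.2 0.03 0.03 0 0 0 0;-0.228 0.035 0.06 0 0 0 0;-0.228 0.035 0.1 0 0 0 0;-0.228 0.035 0.135 0 0 0 0;-0.228 0.035 0.163 0 0 0 0;-0.228 0.035 0.163 0 0 0 0")

```text
time_s: 2.03
ee_pos: [573.8, -118.0, 22.4]
ee_rot: [-179.4, -0.4, 109.4]
force: [-0.2, 1.2, 0.1]
gripper_width: 0.3
gripper_force: 0.0
```

```bash
python3 st.py
```

```text
2.0333 world [ 573.8 -118.    22.4] jig [[-110.8   52.    22.4]] rpy [-179.35   -0.41  109.36] F jig [ 1.16 -0.18  0.12] w 0.2620709035563694
```

>>> send_rows(targets="0.01 0 0 0 0 0 0;0.02 0 0 0 0 0 0;0.028 0 0 0 0 0 0;0.034 0 0 0 0 0 0;0.04 0 0 0 0 0 0;0.046 0 0 0 0 0 0;0.052 0 0 0 0 0 0;0.057 0 0 0 0 0 0;0.062 0 0 0 0 0 0;0.066 0 0 0 0 0 0;0.07 0 0 0 0 0 0;0.07 0 0 0 0 0 0")

```text
time_s: 3.03
ee_pos: [555.3, -52.1, 28.6]
ee_rot: [-180.0, -0.0, 109.4]
force: [0.3, 0.4, 0.2]
gripper_width: 0.5
gripper_force: 0.0
```

```bash
python3 st.py
```

```text
3.0333 world [555.3 -52.1  28.6] jig [[-42.5  47.7  28.6]] rpy [-1.7998e+02 -2.0000e-02  1.0943e+02] F jig [ 0.25 -0.43  0.2 ] w 0.527143913888843
```

>>> send_rows(targets="0.002 0 0 0 0 0 0;0.004 0 0 0 0 0 0;0.006 0 0 0 0 0 0;0.008 0 0 0 0 0 0;0.009 0 0 0 0 0 0;0.01 0 0 0 0 0 0")

```text
time_s: 3.53
ee_pos: [552.3, -43.2, 28.7]
ee_rot: [180.0, -0.0, 109.4]
force: [-0.3, 1.3, -0.1]
gripper_width: 0.7
gripper_force: 0.0
```

```bash
python3 st.py; python3 m.py crop2
```

```text
3.5333 world [552.3 -43.2  28.7] jig [[-33.1  47.5  28.7]] rpy [180.    -0.   109.41] F jig [ 1.31 -0.19 -0.12] w 0.6594574872780353
fence (((131.8695526123047, 50.59626770019531), (25.26095962524414, 114.46016693115234), 0.05086151883006096), array([119.28023 ,  -6.628482], dtype=float32), array([144.54486, 107.82411], dtype=float32))Traceback (most recent call last):
  File "m.py", line 12, in <module>
    print("jaw",blob(wood,48,(-120,-10,-30,115)))
                ~~~~^^^^^^^^^^^^^^^^^^^^^^^^^^^^
  File "m.py", line 7, in blob
    c=max(cv2.findContours(cv2.morphologyEx(mm,cv2.MORPH_OPEN,np.ones((3,3))),0,2)[0],key=cv2.contourArea)
ValueError: max() iterable argument is empty
```

>>> send_rows(targets="0.002 0 0 0 0 0 0;0.004 0 0 0 0 0 0;0.005 0 0 0 0 0 0;0.006 0 0 0 0 0 0;0.006 0 0 0 0 0 0")

```text
time_s: 4.0
ee_pos: [550.3, -37.4, 28.7]
ee_rot: [180.0, -0.0, 109.4]
force: [-1.3, 0.1, 0.6]
gripper_width: 0.5
gripper_force: 0.0
```

```bash
python3 - <<'E'
from h import *
f=grab("side"); cv2.imwrite("pics/side1.png",cv2.resize(f["image"][170:310,220:440],None,fx=3.6,fy=3.6,interpolation=cv2.INTER_CUBIC))
E
python3 st.py
```

```text
4.05 world [550.3 -37.5  28.7] jig [[-27.1  47.5  28.7]] rpy [180.    -0.   109.42] F jig [ 0.03  0.43 -0.31] w 0.7235178326729551
```

View pics/side1.png

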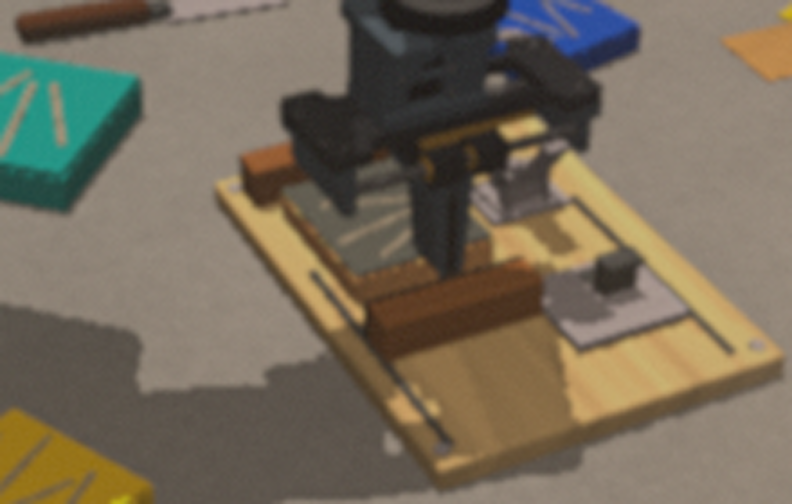

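```bash
python3 - <<'E'
from h import *
f=grab("side"); s=env.state()
def c(P): return ((proj(f,P)-[220,170]+.5)*3.6).round(0).tolist()
print("tcp",c(s["ee_pos"]))
print("board corners", c(w([(165,120,18),(165,-120,18),(-165,-120,18),(-165,120,18)])))
for x in (-67.5,-20): print("jaw back top",x, c(w([(x,104,48),(x,-6,48)])))
print("fence",c(w([(120,104,48),(120,-6,48)])))
def inv(u,v,z): return j(plane(f,[[u/3.6+220-.5,v/3.6+170-.5]],z)).round(1)
print(inv(368,328,48),inv(540,280,48), inv(450,275,28.7))
E
```

```text
tcp [[436.0, 291.0]]
board corners [[210.0, 182.0], [516.0, 101.0], [785.0, 355.0], [435.0, 471.0]]
jaw back top -67.5 [[384.0, 327.0], [544.0, 279.0]]
jaw back top -20 [[349.0, 284.0], [506.0, 239.0]]
fence [[257.0, 171.0], [405.0, 133.0]]
[[-64.6 113.   48. ]] [[-67.7  -3.   48. ]] [[-15.6  31.2  28.7]]
```

The side view shows the jaw bar still at its start (its back top edge runs from (368,328) to (540,280), jig x≈-66), with the fingertip at (445,275) on the fence side of it. The jaw hasn't moved, so I'll lift straight up, back off and look again.

>>> send_rows(targets="0 0 -0.01 0 0 0 0;0 0 -0.03 0 0 0 0;0 0 -0.06 0 0 0 0;-0.04 0 -0.08 0 0 0 0;-0.08 0 -0.08 0 0 0 0;-0.12 0 -0.08 0 0 0 0;-0.15 0 -0.08 0 0 0 0;-0.15 0 -0.08 0 0 0 0")

```text
time_s: 4.77
ee_pos: [602.3, -184.8, 109.7]
ee_rot: [179.9, 0.3, 109.2]
force: [-0.2, 0.4, -0.1]
gripper_width: 0.5
gripper_force: 0.0
```

```bash
python3 st.py; python3 m.py crop3;  python3 - <<'E'
from h import *
a=cv2.imread("pics/crop3.png"); f=grab("side")
b=cv2.resize(f["image"][140:320,200:440],None,fx=2.5,fy=2.5,interpolation=cv2.INTER_CUBIC)
a=cv2.resize(a,(600,450)); 
o=np.zeros((450,1200,3),np.uint8); o[:,:600]=a;o[:,600:]=b; cv2.imwrite("pics/both3.png",cv2.resize(o,(800,300),interpolation=cv2.INTER_AREA))
E
```

```text
4.7667 world [ 602.3 -184.8  109.7] jig [[-183.3   47.3  109.7]] rpy [179.86   0.25 109.16] F jig [ 0.44  0.01 -0.1 ] w 0.537337915310211
fence (((131.8695831298828, 50.59626770019531), (25.260955810546875, 114.46015930175781), 0.05082911625504494), array([119.28023 ,  -6.628482], dtype=float32), array([144.54486, 107.82411], dtype=float32))
jaw (((-54.31555938720703, 50.69939041137695), (106.81866455078125, 25.982450485229492), 89.90016174316406), array([-67.367714 ,  -2.7233112], dtype=float32), array([-41.278233, 104.1204  ], dtype=float32))
block (((50.7088623046875, 44.53432846069336), (108.59818267822266, 99.32451629638672), 0.6808125972747803), array([-3.6956768, -5.442085 ], dtype=float32), array([104.98762,  94.50622], dtype=float32))
[[288.48473698 194.17771892]
 [301.89448505 184.16089476]
 [260.00816737 196.09945978]
 [262.46224284 194.54291889]]
[[615. 444.   0.]] [[ 405. -173.    0.]]
[[ 391. -397.   65.]] [[-313.  317.   65.]]
[[ 609. -396.   75.]] [[-385.  111.   75.]]
```

View pics/both3.png

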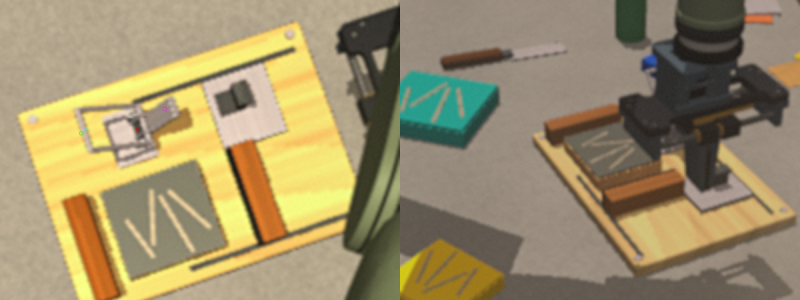

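```bash
python3 - <<'E'
from h import *
s=env.state(); P=s["ee_pos"]
ft=grab("top"); fs=grab("side")
for f,n in((ft,"top"),(fs,"side")):
    print(n,proj(f,P), proj(f,P+[0,0,100]), proj(f,w([(45,-55,44),(120,50,48)])))
t=ft["image"][100:300,240:507].copy(); u=fs["image"][150:350,270:537].copy()
for im,f,o in((t,ft,(240,100)),(u,fs,(270,150))):
    for q in (P,P+[0,0,100]):
        a=(proj(f,q)[0]-o).astype(int); cv2.circle(im,tuple(map(int,a)),2,(0,0,255),-1)
o=np.hstack([t,u]); cv2.imwrite("pics/tcp.png",cv2.convertScaleAbs(cv2.resize(o,(800,300),interpolation=cv2.INTER_CUBIC),alpha=1.7))
E
```

```text
top [[408.33000796 200.03723662]] [[419.14612324 189.32754933]] [[288.48473698 194.17771892]
 [270.50995895 251.5119073 ]]
side [[376.78582758 258.63901161]] [[379.7594363 216.1583902]] [[364.52187557 217.95294636]
 [311.31710024 211.75171513]]
```

View pics/tcp.png

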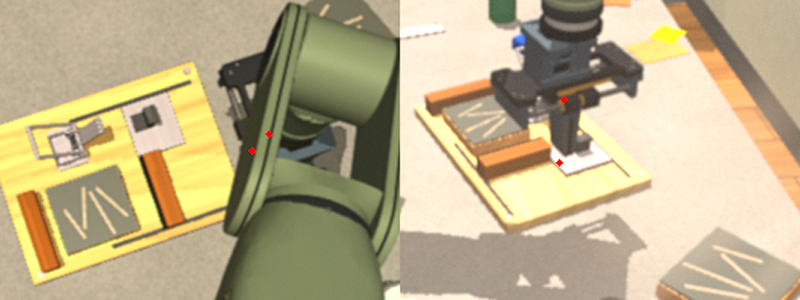

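The left panel shows the gripper off the board's right end. In the side panel the fingertip ends at about (565,150), while the reported TCP projects to (559,163). The true tip may be higher than reported, so I'll measure the offset.

```bash
python3 - <<'E'
from h import *
s=env.state(); P=s["ee_pos"]; print(P, s["gripper_width"])
f=grab("side"); g=f["image"].max(axis=2).astype(int)
uv=proj(f,P)[0]; print(uv)
u0=int(uv[0])
for v in range(225,272,2): print(v,g[v,u0-12:u0+24:2])
# where projected tip would be for z offset
for dz in (0,10,20,30): print(dz,proj(f,P+[0,0,dz])[0].round(1), proj(f,w(j(P)+[dz,0,0]))[0].round(1),proj(f,w(j(P)+[0,-dz,0]))[0].round(1))
E
```

```text
[ 599.62753509 -178.20450603  108.91522856] 0.49525607152137013
[376.38565587 258.12834619]
225 [ 68  77  78  52  48  51  53  51  45  46  48  49  50 125 184 153 152 153]
227 [102 107  97  53  47  51  48  51  52  51  49  54  51 140 210 186 153 151]
229 [108  99  98  58  48  50  50  54  54  52  49  51  58 164 211 210 187 153]
231 [126 131 126  65  49  49  51  53  53  51  44  51  69 188 211 209 210 191]
233 [192 166 133  62  48  48  48  56  56  50  45  51  70 186 211 210 211 210]
235 [212 212 159  66  50  51  48  54  54  50  49  54  59 120 192 213 210 211]
237 [210 212 198  93  49  51  51  53  56  50  47  52 116 154 120 188 205 212]
239 [209 211 199 100  49  48  53  56  55  50  50  52 114 154  97 100 145 202]
241 [155 198 201  97  50  52  51  52  53  50  49  55  86  98  95  90  87 139]
243 [161 173 191 108  49  51  53  54  58  51  53  56  77  85  82  74  70 114]
245 [156 156 168 161  66  53  54  53  58  49  52  56  59  63  57  55  90 164]
247 [158 158 158 151 127  61  52  56  56  49  53  57  54  56  55  55 100 169]
249 [140 120  99 109 165 128  59  55  57  48  52  55  56  54  60  67 114
[... 340 characters left out ...]
30 129 172 175 171 172 172 170 171 171 175 173 173 162]
261 [158 187 194 208 204 142 129 170 172 172 173 172 174 171 160 139 118 101]
263 [209 211 211 212 212 205 137 128 172 175 170 159 136 118 102 128 146 179]
265 [212 212 211 212 210 212 204 139 127 133 115 101 106 140 182 208 210 213]
267 [211 211 211 212 210 210 212 204 132 129 159 190 194 207 213 213 212 211]
269 [210 212 211 211 208 204 211 210 197 206 211 214 211 211 212 211 210 209]
271 [210 210 211 211 213 203 203 211 211 211 211 211 210 210 212 212 210 210]
0 [376.4 258.1] [376.4 258.1] [376.4 258.1]
10 [376.7 254.1] [373.8 255.4] [380.7 256.8]
20 [377. 250.] [371.3 252.7] [385.1 255.4]
30 [377.2 245.8] [368.8 250. ] [389.3 254.1]
```

>>> send_rows(targets="0.03 0 0.02 0 0 0 0;0.06 0 0.05 0 0 0 0;0.065 0 0.075 0 0 0 0;0.065 0 0.083 0 0 0 0;0.065 0 0.085 0 0 0 0;0.065 0 0.087 0 0 0 0;0.065 0 0.089 0 0 0 0;0.065 0 0.091 0 0 0 0;0.065 0 0.092 0 0 0 0;0.065 0 0.093 0 0 0 0;0.065 0 0.094 0 0 0 0")

```text
time_s: 5.93
ee_pos: [578.9, -118.2, 15.1]
ee_rot: [179.9, 0.0, 109.4]
force: [-1.1, 0.5, -0.7]
gripper_width: 0.5
gripper_force: 0.0
```

```bash
python3 st.py
```

```text
5.9333 world [ 578.9 -118.2   15.1] jig [[-112.7   47.3   15.1]] rpy [1.7995e+02 3.0000e-02 1.0937e+02] F jig [ 0.84  0.9  -0.69] w 0.4904770180076641
```

No contact at a reported z of 15, which is below the board's top. So the real tip does sit higher than reported. I'll keep feeling downward.

>>> send_rows(targets="0 0 0.002 0 0 0 0;0 0 0.004 0 0 0 0;0 0 0.006 0 0 0 0;0 0 0.008 0 0 0 0;0 0 0.009 0 0 0 0;0 0 0.01 0 0 0 0;0 0 0.01 0 0 0 0")

```text
time_s: 6.52
ee_pos: [578.4, -117.7, 4.5]
ee_rot: [-180.0, -0.0, 109.4]
force: [0.5, -0.0, -0.5]
gripper_width: 0.4
gripper_force: 0.0
```

```bash
python3 st.py; python3 - <<'E'
from h import *
f=grab("side"); g=f["image"].max(axis=2)
uv=proj(f,env.state()["ee_pos"])[0]; u0,v0=int(uv[0]),int(uv[1]); print(uv)
for v in range(v0-20,v0+12,2): print(v,g[v,u0-12:u0+24:2])
E
```

```text
6.5167 world [ 578.4 -117.7    4.5] jig [[-112.1   47.6    4.5]] rpy [-1.7998e+02 -2.0000e-02  1.0941e+02] F jig [-0.21 -0.49 -0.48] w 0.36521723735091133
[358.60284167 280.4622113 ]
260 [ 75  74  74  55  48  46  46  49  48  41  48  68 173 170 109 153 168 164]
262 [ 72  73  80  62  45  45  47  48  50  42  42  87 194 209 177 108 122 128]
264 [ 95 107 124  90  44  45  46  50  49  42  47 109 200 205 205 174  98 130]
266 [150 153 164 125  44  46  45  49  47  40  46 130 207 206 194 170 125  98]
268 [202 204 204 179  87  45  48  49  47  38  48 128 186 156 142 151 164 152]
270 [205 205 207 206 156  63  43  52  47  39  51 111 156 161 173 178 158 155]
272 [203 197 187 162 156 109  51  45  47  39  52 123 168 168 137 128 147 180]
274 [177 153 141 131 134 133  96  52  46  42  71 130 139 147 179 183 194 204]
276 [149 146 145 134 132 135 134  93  63  86 113 137 136 145 167 184 183 187]
278 [147 147 144 138 134 135 136 132 126 139 137 138 136 136 139 138 131 126]
280 [148 147 145 141 135 135 136 138 139 140 140 137 139 137 137 136 130 126]
282 [146 147 148 146 140 136 134 134 138 138 140 139 138 138 138 136 132 131]
284 [143 147 146 148 142 136 135 134 135 139 140 141 140 136 138 136 130 128]
286 [138 145 148 148 144 137 135 136 136 136 140 142 141 139 140 138 135 130]
288 [138 142 146 148 147 142 136 135 137 136 137 140 142 141 140 140 130 115]
290 [132 138 140 147 148 144 134 137 139 137 138 140 139 135 124 112 101  97]
```

The tip is about 20 mm higher than reported, so reported z≈5 means a true z of about 25. That is a good height for pushing the jaw.

>>> send_rows(targets="0.008 0 0 0 0 0 0;0.016 0 0 0 0 0 0;0.024 0 0 0 0 0 0;0.03 0 0 0 0 0 0;0.036 0 0 0 0 0 0;0.042 0 0 0 0 0 0;0.048 0 0 0 0 0 0;0.053 0 0 0 0 0 0;0.058 0 0 0 0 0 0;0.062 0 0 0 0 0 0;0.066 0 0 0 0 0 0;0.068 0 0 0 0 0 0")

```text
time_s: 7.57
ee_pos: [555.8, -53.5, 4.8]
ee_rot: [-180.0, 0.0, 109.4]
force: [-0.7, -4.1, 0.4]
gripper_width: 0.3
gripper_force: 1.9
```

```bash
python3 st.py; python3 - <<'E'
from h import *
f=grab("top"); hsv=cv2.cvtColor(f["image"],cv2.COLOR_BGR2HSV)
g=f["image"].max(axis=2)
# keeper dark blob along y=-55
m=((hsv[...,2]<75)*255).astype(np.uint8)
v,u=np.nonzero(m); p=j(plane(f,np.c_[u,v].astype(float),52)); k=(p[:,0]>-110)&(p[:,0]<30)&(p[:,1]>-75)&(p[:,1]<-35)
print("keeper dark x,y range",p[k].min(0),p[k].max(0),k.sum())
E
```

```text
7.5667 world [555.8 -53.5   4.8] jig [[-44.   47.6   4.8]] rpy [-1.7999e+02  1.0000e-02  1.0943e+02] F jig [-3.65  2.    0.44] w 0.30263548029074805
keeper dark x,y range [-109.75639315  -74.62699263   52.        ] [  9.0555444  -35.48197816  52.        ] 502
```

Now the force shows about 3.6 N along -x: the jaw is being pushed. Continuing until it is trapped.

>>> send_rows(targets="0.002 0 0 0 0 0 0;0.004 0 0 0 0 0 0;0.006 0 0 0 0 0 0;0.008 0 0 0 0 0 0;0.009 0 0 0 0 0 0;0.01 0 0 0 0 0 0")

```text
time_s: 8.12
ee_pos: [554.2, -48.2, 5.0]
ee_rot: [180.0, 0.4, 109.6]
force: [1.9, -20.9, -1.6]
gripper_width: 0.5
gripper_force: 10.2
```

```bash
python3 st.py
```

```text
8.1167 world [554.2 -48.2   5. ] jig [[-38.5  47.4   5. ]] rpy [179.96   0.45 109.62] F jig [-20.36   5.18  -1.61] w 0.46388659580109287
```

The block is trapped: 20 N of resistance, and the jaw stopped as expected. I'll back off, lift, and go over to the loop's +x side.

>>> send_rows(targets="-0.006 0 0 0 0 0 0;-0.016 0 -0.01 0 0 0 0;-0.016 0 -0.045 0 0 0 0;-0.016 0 -0.085 0 0 0 0;-0.016 0 -0.125 0 0 0 0;0.01 0 -0.15 0 0 0 0;0.05 0 -0.15 0 0 0 0;0.09 0 -0.15 0 0 0 0;0.13 0 -0.15 0 0 0 0;0.17 0.01 -0.15 0 0 0 0;0.172 0.05 -0.15 0 0 0 0;0.172 0.09 -0.15 0 0 0 0")

```text
time_s: 9.12
ee_pos: [578.6, 151.9, 155.3]
ee_rot: [-180.0, -0.2, 109.6]
force: [1.4, -1.3, 0.0]
gripper_width: 0.9
gripper_force: 0.0
```

```bash
python3 st.py; sed -i 's/^print("block"/m2=1\nprint("block"/' m.py; python3 m.py crop4 | head -5
```

```text
9.1167 world [578.6 151.9 155.3] jig [[142.2 -42.2 155.3]] rpy [-1.7999e+02 -1.6000e-01  1.0961e+02] F jig [-1.68 -0.94  0.03] w 0.8838956384361252
fence (((124.26435089111328, 77.75106811523438), (60.97694778442383, 15.476744651794434), 81.61685943603516), array([119.42144 ,  46.584114], dtype=float32), array([135.24174, 107.88113], dtype=float32))
jaw (((-14.696280479431152, 50.45493698120117), (106.54572296142578, 9.374603271484375), 89.94955444335938), array([-19.418493 ,  -2.8195622], dtype=float32), array([-10.00283 , 103.727234], dtype=float32))
block (((64.04261016845703, 44.22170639038086), (110.61607360839844, 96.88014221191406), 0.34790343046188354), array([ 8.559931, -4.196268], dtype=float32), array([119.08087,  92.92423], dtype=float32))
[[288.48473698 194.17771892]
 [301.89448505 184.16089476]
```

The jaw's origin is at about 10.6 and the block spans 8.6 to 119 and lies square. Lowering beside the bar, then sweeping it over.

>>> send_rows(targets="0 0.012 0.02 0 0 0 0;0 0.012 0.05 0 0 0 0;0 0.012 0.077 0 0 0 0;0 0.012 0.077 0 0 0 0;-0.012 0.012 0.077 0 0 0 0;-0.024 0.012 0.077 0 0 0 0;-0.036 0.012 0.072 0 0 0 0;-0.05 0.012 0.065 0 0 0 0;-0.064 0.012 0.06 0 0 0 0;-0.078 0.012 0.055 0 0 0 0")

```text
time_s: 10.0
ee_pos: [618.9, 76.4, 101.8]
ee_rot: [179.8, 0.0, 109.4]
force: [0.5, 0.5, -0.2]
gripper_width: 0.3
gripper_force: 0.1
```

```bash
python3 st.py
```

```text
10.0 world [618.9  76.4 101.8] jig [[ 57.6 -55.1 101.8]] rpy [1.7984e+02 5.0000e-02 1.0935e+02] F jig [ 0.27 -0.6  -0.22] w 0.30781095370978157
```

>>> send_rows(targets="-0.01 0 0 0 0 0 0;-0.02 0 0 0 0 0 0;-0.03 0 -0.003 0 0 0 0;-0.036 0 -0.005 0 0 0 0;-0.036 0 -0.005 0 0 0 0;-0.036 0 -0.03 0 0 0 0;-0.036 0 -0.065 0 0 0 0;-0.036 0 -0.065 0 0 0 0")

```text
time_s: 10.67
ee_pos: [633.2, 45.1, 171.2]
ee_rot: [179.4, 0.2, 109.4]
force: [1.3, 0.2, 0.8]
gripper_width: 0.4
gripper_force: 0.0
```

```bash
python3 st.py; python3 - <<'E'
from h import *
f=grab("side"); t=grab("top")
a=cv2.resize(f["image"][150:290,260:447],(400,300),interpolation=cv2.INTER_CUBIC)
b=cv2.resize(t["image"][130:270,235:422],(400,300),interpolation=cv2.INTER_CUBIC)
cv2.imwrite("pics/loop5.png",cv2.convertScaleAbs(np.hstack([a,b]),alpha=1.4))
E
```

```text
10.6667 world [633.2  45.1 171.2] jig [[ 23.3 -58.1 171.2]] rpy [1.7936e+02 1.6000e-01 1.0943e+02] F jig [-0.28 -1.26  0.76] w 0.4488134019120549
```

View pics/loop5.png

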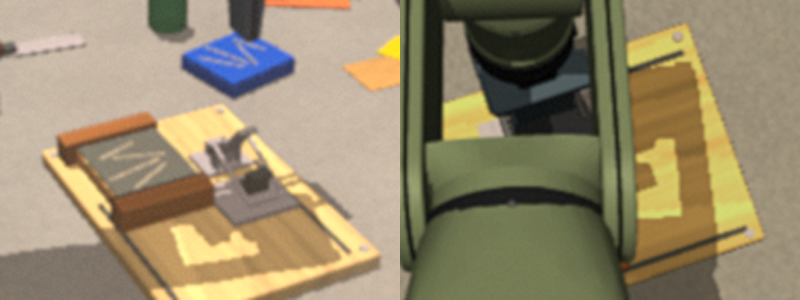

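The side view shows the block between fence and jaw, and the loop has dropped from the lever (240,145) towards the keeper (258,180). I want a closer view from the wrist camera before pulling.

```bash
python3 - <<'E'
from h import *
f=grab("side"); t=grab("wrist")
a=cv2.resize(f["image"][198:258,340:405],(400,369),interpolation=cv2.INTER_CUBIC)
b=cv2.resize(t["image"],(400,300)); b=np.vstack([b,np.zeros((69,400,3),np.uint8)])
cv2.imwrite("pics/loop6.png",cv2.convertScaleAbs(np.hstack([a,b]),alpha=1.4))
E
```

View pics/loop6.png

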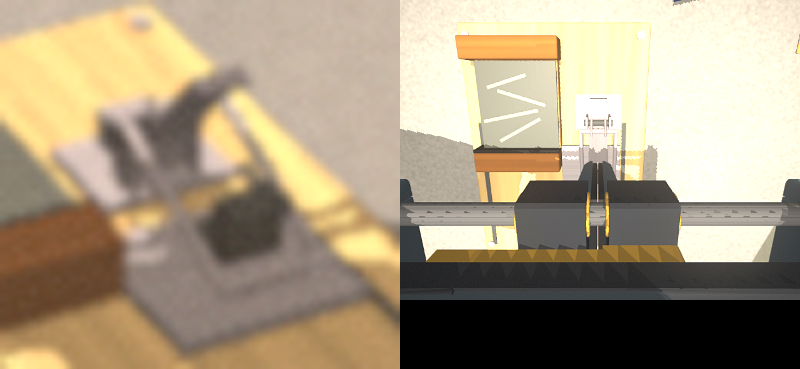

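The crop shows the bar ((220,285) to (310,260)) lying on the plate around the keeper on its -x side. The wrist view shows the finger line (column 597) lined up with the latch (598). Now I'll go behind the lever.

>>> send_rows(targets="-0.025 0 0 0 0 0 0;-0.05 0 0 0 0 0 0;-0.05 0 0.03 0 0 0 0;-0.05 0 0.065 0 0 0 0;-0.05 0 0.095 0 0 0 0;-0.05 0 0.101 0 0 0 0;-0.05 0 0.101 0 0 0 0")

```text
time_s: 11.45
ee_pos: [643.5, -2.5, 60.2]
ee_rot: [-179.6, -0.2, 109.4]
force: [0.2, -0.2, 1.0]
gripper_width: 0.4
gripper_force: 0.0
```

```bash
python3 st.py
```

```text
11.45 world [643.5  -2.5  60.2] jig [[-25.  -52.1  60.2]] rpy [-1.7958e+02 -1.7000e-01  1.0942e+02] F jig [-0.27 -0.13  1.05] w 0.4129477822885733
```

>>> send_rows(targets="0 0 0 0 0 0 0;0.01 0 0 0 0 0 0;0.018 0 0 0 0 0 0;0.025 0 -0.001 0 0 0 0;0.031 0 -0.002 0 0 0 0;0.037 0 -0.003 0 0 0 0;0.042 0 -0.004 0 0 0 0;0.047 0 -0.005 0 0 0 0;0.051 0 -0.005 0 0 0 0")

```text
time_s: 12.2
ee_pos: [629.3, 46.1, 69.3]
ee_rot: [179.9, 0.0, 109.4]
force: [1.3, -2.0, 2.2]
gripper_width: 0.4
gripper_force: 1.2
```

```bash
python3 st.py
```

```text
12.2 world [629.3  46.1  69.3] jig [[ 25.5 -54.8  69.3]] rpy [1.7994e+02 1.0000e-02 1.0943e+02] F jig [-2.28 -0.53  2.23] w 0.4135166746356324
```

>>> send_rows(targets="0.005 0 -0.001 0 0 0 0;0.01 0 -0.001 0 0 0 0;0.015 0 -0.001 0 0 0 0;0.02 0 0.001 0 0 0 0;0.026 0 0.004 0 0 0 0;0.0295 0 0.006 0 0 0 0;0.033 0 0.008 0 0 0 0;0.0355 0 0.01 0 0 0 0;0.0375 0 0.0125 0 0 0 0;0.04 0 0.015 0 0 0 0;0.042 0 0.018 0 0 0 0;0.044 0 0.021 0 0 0 0")

```text
time_s: 13.2
ee_pos: [614.3, 86.9, 47.4]
ee_rot: [-180.0, -0.0, 109.4]
force: [0.5, -2.5, 0.9]
gripper_width: 0.7
gripper_force: 1.0
```

```bash
python3 st.py
```

```text
13.2 world [614.3  86.9  47.4] jig [[ 69.  -54.2  47.4]] rpy [-1.7997e+02 -2.0000e-02  1.0939e+02] F jig [-2.5   0.34  0.93] w 0.7315973116419705
```

>>> send_rows(targets="0.002 0 0.004 0 0 0 0;0.0035 0 0.008 0 0 0 0;0.005 0 0.012 0 0 0 0;0.006 0 0.0155 0 0 0 0;0.006 0 0.0185 0 0 0 0;0.006 0 0.0205 0 0 0 0;0.006 0 0.022 0 0 0 0;0.006 0 0.0225 0 0 0 0")

```text
time_s: 13.87
ee_pos: [611.9, 93.2, 29.3]
ee_rot: [180.0, -0.1, 109.4]
force: [-8.9, 1.0, 26.6]
gripper_width: 0.6
gripper_force: 13.8
```

```bash
python3 st.py
```

```text
13.8667 world [611.9  93.2  29.3] jig [[ 75.8 -54.   29.3]] rpy [ 1.8000e+02 -8.0000e-02  1.0938e+02] F jig [ 3.85  8.05 26.65] w 0.5543002465078416
```

It is firm at the bottom with 26 N. Lifting off to check.

>>> send_rows(targets="0 0 -0.01 0 0 0 0;0 0 -0.04 0 0 0 0;0 0 -0.08 0 0 0 0;0 0 -0.12 0 0 0 0;-0.03 0.03 -0.15 0 0 0 0;-0.06 0.05 -0.17 0 0 0 0;-0.09 0.07 -0.17 0 0 0 0;-0.13 0.07 -0.17 0 0 0 0;-0.17 0.07 -0.17 0 0 0 0;-0.21 0.07 -0.17 0 0 0 0;-0.25 0.07 -0.17 0 0 0 0;-0.27 0.07 -0.17 0 0 0 0")

```text
time_s: 14.87
ee_pos: [769.0, -144.0, 193.8]
ee_rot: [-179.9, 0.1, 109.2]
force: [0.9, 0.4, 0.1]
gripper_width: 0.6
gripper_force: 0.0
```

```bash
python3 st.py; python3 m.py crop7|head -3; python3 - <<'E'
from h import *
f=grab("side")
a=cv2.resize(f["image"][190:265,325:410],(400,353),interpolation=cv2.INTER_CUBIC)
b=cv2.resize(cv2.imread("pics/crop7.png")[150:450,100:440],(400,353))
cv2.imwrite("pics/fin.png",np.hstack([cv2.convertScaleAbs(a,alpha=1.5),b]))
E
```

```text
14.8667 world [ 769.  -144.   193.8] jig [[-200.1 -123.4  193.8]] rpy [-1.7993e+02  7.0000e-02  1.0921e+02] F jig [ 0.1  -0.96  0.08] w 0.5605799957778602
fence (((132.2607421875, 31.685794830322266), (24.512170791625977, 76.63854217529297), 0.05086151510477066), array([119.99735 ,  -6.628482], dtype=float32), array([144.54486,  69.99717], dtype=float32))
jaw (((-15.00054931640625, 50.79648971557617), (107.2282943725586, 9.98374080657959), 89.94955444335938), array([-20.023441 ,  -2.8195622], dtype=float32), array([-10.00283, 104.41157], dtype=float32))
block (((32.21862030029297, 45.85179138183594), (194.95457458496094, 115.9245834350586), 5.563380241394043), array([-59.942276, -14.990779], dtype=float32), array([124.41475, 109.76939], dtype=float32))
```

View pics/fin.png

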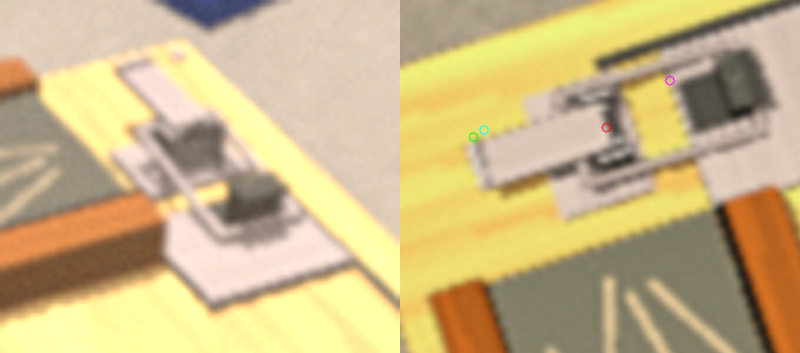

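The picture shows the lever lying flat towards +x (tip at (475,165) in the right panel), the loop around the keeper and its bar against the post below the lip. The block is squarely trapped. Handing in.

```bash
python3 -c "
from workcell import env
print(env.job_done())"
```

```text
the job is handed in; nothing more can be done
None
```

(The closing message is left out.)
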